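Pin a skewed LED carrier into line on the loading jig

ROBOT

A 7-joint arm with a two-finger parallel gripper is mounted at the origin on the work surface. World frame = base frame: x ahead of the robot, y to its left, z up, the work surface at z = 0. Lengths are in m, angles in rad, forces in N, time in s.
With the tool pointing down it reaches from about 0.4 to 0.9 m from the base axis. Payload 5.6 kg.
Tool frame: the origin (TCP) lies midway between the tips of the shut fingers; the grasp point (between the pads) lies 19 mm behind it; z points along the fingers, y is the line along which they close (so a half turn about z gives the same grasp; the last joint's range is limited). The gripper opens to 92 mm and grips with 3 to 60 N. Pads are 20 mm wide; open, the fingers measure 128 mm over their backs; the gripper's body (75 mm by 189 mm) begins 69 mm behind the grasp point.
Start: joints at [1.133, 0.468, -0.012, 1.603, 0.006, 1.071, -0.056], TCP at [0.25, -0.6, 0.215] pointing down, gripper open.
Joint ranges: [-2.53, 2.53], [-0.31, 2.02], [-1.57, 1.55], [0.28, 2.44], [-1.29, 4.43], [0.15, 1.84], [-2.92, 2.92]. Speed limits (rad/s): [2.57, 2.57, 3.14, 3.14, 3.14, 3.14, 3.14].

INTERFACE

Orientations are given as a 3x3 rotation matrix whose columns are the frame's x, y, z axes.
In Python, from station import env, effector, solver, viewer, workorder, search_frame, tip_of gives the robot as it stands. Calls block until the motion is done:
- env.reach(position, orientation): joint-space move of the TCP to a pose.
- env.movel(position, frame=None, rate=0.15): straight line of the TCP; frame=None keeps the orientation; rate is the mean speed in m/s.
- env.goto_joints(angles): joint-space move.
- effector.release() and effector.grasp(squeeze=None): open the fingers fully, or close them until they stop; squeeze is the grip in N (None keeps the last).
- env.pause(seconds).
- solver.inverse_kinematics(position, orientation): joint angles nearest the present ones, or None.
- env.sense(): the state.
- viewer.read_camera(name): name is "scene" or "side" or "wrist"; returns (picture, depth): 400x640x3 uint8, red, green, blue; 400x640 float32, m along the optical axis (not along the pixel's ray), 0 where there is no reading.
- viewer.camera_info(name): a dict with "intrinsics" (3x3 intrinsics, pixels), "dist_coeffs" ([k1, k2, p1, p2, k3] as OpenCV has them; the pictures are not rectified), "eye" and "rotation" of the camera in the world; the wrist camera has in their place "T_tool_cam" (4x4, takes a point from camera to tool coordinates, whose origin is the TCP and whose axes are the flange's). Camera axes: x right, y up, looking along -z (the intrinsics and any distortion apply to the point x, -y, -z); pixel columns grow to the right and rows downward; lengths in m; the calibration is good to about 2 mm. A picture is of the moment at which its call begins: read the wrist's pose just before it. camera_info takes no time and is no camera call.
A pose or a line that the arm cannot do raises env.PlanningError and nothing moves.
- workorder.finish_job(): hands the job in; it is judged then, once.
Trained networks look in the newest picture that a camera, given by its name, has taken for a name from the list of things; names that differ only in an ending like _2 or _b are one class to them, and where a whole thing is asked for, a point or a joint stands for the part that bears it (a point fixed in the world has none). Each returns a list of dicts, best first, with "score" (0 to 1); they miss things now and then, are a little off and sometimes report something else, mostly with a low value. They report only what shows in the picture. A call takes as long as a camera call. They do not tell look-alikes from the thing itself.
- search_frame(camera, name): "at" ([x, y, z] in m, in world coordinates, good to about 4 mm: the middle of the surface that is visible of it).
- tip_of(camera, name): "at" ([x, y, z] in m, in world coordinates, good to about 4 mm: a listed point, or the origin of a listed thing).
The state is a dict: "t": time; "joint_positions": joint angles; "joint_velocities": joint speeds; "tau": joint torques, N m; "ee_pos": TCP position; "tcp_rot": TCP orientation; "wrist_force": force on the tool from outside, world axes, zero at the start; "moment": the same for the moment, N m; "gripper_width": finger opening in m; "grasp_force": force on a finger pad.
Only numpy, scipy, OpenCV 4.12 (cv2) and the standard library are available. Lean on these libraries where they do the work, as an engineer would, in place of code of your own. Each camera call takes 0.05 s, during which the arm holds its last target. There are 200 camera calls.

TASK

Pull the cabinet drawer fully open by its handle, take out the red-handled taper pin, and drive it through the free corner hole of the skewed LED carrier and the jig hole below it until its collar sits down on the carrier, so that the pin pulls the carrier into line; then let go. The LED domes are freshly coated: do not push on the carrier with the gripper. Leave the blue pin in its holder and the cups, syringe stand and spare boards where they are.

Things in the scene. Friction and masses are not known exactly. Their poses are not given: they have to be found in the camera images.
- pin_drawer (a joint): how far the drawer of the fixed grey cabinet (250 deep x 260 wide x 130 mm high, blue drawer front up to 125 mm above the bench) is pulled out: 0 closed, 0.12 m fully open (end stop). It slides level along drawer_handle's -x, takes 2 to 4 N and stays where left. In it a black holder with two bores 40 mm either side of the drawer's middle, its top 57 mm above the bench, rides along with its pins.
- drawer_handle (a point): middle of the drawer's steel bar handle, 99 mm above the bench, 31 mm below the cabinet's top: a level round bar 11 mm thick, 120 mm long along this point's y, centre line 42 mm in front of the drawer front, on posts 50 mm either side of the middle. The point's x points into the cabinet, z up. It moves with the drawer.
- pin_grip (a point): red-handled taper pin (110 g): middle of its handle, an upright 22 mm cylinder 46 mm long, z along it. Below are a 22 mm steel collar, its underside 27 mm under this point, and a 14 mm shank, 38 mm long, tapering over its last 24 mm to a 4.5 mm nose. It starts in either bore of the holder, collar on its top, this point 97 mm behind the handle bar; lift it 115 mm to clear the drawer front.
- pin_tip (a point): nose end of the red-handled taper pin, on its axis, 65 mm below pin_grip and 38 mm below the collar's underside.
- gauge_grip (a point): middle of the handle of the blue-handled straight gauge pin, of the same outer size, standing in the other bore of the holder. It is not needed and stays there (it rides along with the drawer).
- jig_hole (a point): centre of the mouth of the jig's pin hole, in the jig's top face, 45 mm above the bench; seen only partly, through the carrier's hole. Round, 15.2 mm, straight down right through. The jig is a fixed aluminium plate 250 x 160 x 20 mm on 25 mm high rails, with free space under the hole. x and y along its long and short sides, z up.
- carrier_hole (a point): centre of the mouth of the LED carrier's free corner hole (round, 15.2 mm, right through, ringed with a thin red line), in its top face, 51 mm above the bench. It starts 4 to 6 mm out of line with jig_hole. With the pin fully home the collar lies on the carrier and pin_grip is 78 mm above the bench.
- carrier: loose dark grey aluminium plate 200 x 120 x 6 mm, about 0.5 kg, lying flat on the jig, with a white board of 5 x 4 yellow LED domes (2.8 mm high, its edge 17 mm from the free hole's centre). Origin: underside centre of its other corner's hole (10 mm), 192 mm from the free hole, which sits on a fixed 8 mm dowel of the jig; about it the carrier can turn.
- cup_a_center (a point): bystander: centre of a yellow plastic cup, 84 mm wide, 85 mm high, 0.15 kg, standing beyond the jig.
- cup_b_center (a point): bystander: centre of a second such yellow cup, to the left.
- syringe_stand: bystander: steel stand with an upright yellow dispensing syringe, base 90 x 90 mm, 165 mm high; origin at the centre of its underside.
- spare_boards: bystander: stack of white LED boards, 165 x 115 x 14 mm; origin at the centre of its underside.
There are look-alikes about, which are no part of the job. Leave any pink or turquoise look-alike of the carrier alone.

How it is judged:
By the outcome, as a careful person would: the job done as asked, in the order asked, and still so for the second after the job is handed in, with the robot touching nothing.
It also fails if it takes over 58 s, if anything falls off the work surface, if the arm or the gripper's body presses on something with over 40 N, if the wrist force passes 120 N, or if a joint passes its speed limit or range.

## Working session

There is one attempt and no reset: what is moved stays moved. The work goes in short steps, each a Python script; the robot and the scene stay as the last script left them, time stands still between calls to the robot, and variables do not carry over. Pictures are saved under pics/ and viewed, at most 10 in all, crops included, and the job is handed in when it is done.

```bash
ls; mkdir -p pics; cat > h.py <<'E'
import numpy as np, cv2
from station import env, effector, solver, viewer, workorder, search_frame, tip_of
np.set_printoptions(precision=4,suppress=True)
def campose(n,s=None):
    i=viewer.camera_info(n)
    if n!="wrist": return i,np.array(i["eye"]),np.array(i["rotation"])
    T=np.array(i["T_tool_cam"]);R=np.array(s["tcp_rot"]);return i,np.array(s["ee_pos"])+R@T[:3,3],R@T[:3,:3]
def ray(n,px,s=None):
    i,e,R=campose(n,s)
    p=cv2.undistortPoints(np.array([[px]],float),np.array(i["intrinsics"]),np.array(i["dist_coeffs"]))[0,0]
    return e,R@np.array([p[0],-p[1],-1])
def onz(n,px,z,s=None):
    e,d=ray(n,px,s);return e+d*(z-e[2])/d[2]
def shot(n,f=None):
    s=env.sense();im,d=viewer.read_camera(n)
    if f: cv2.imwrite("pics/"+f,im[:,:,::-1])
    return s,im,d
def proj(n,P,s=None):
    i,e,R=campose(n,s);q=R.T@(np.array(P)-e);q=np.array([q[0],-q[1],-q[2]])
    return cv2.projectPoints(q.reshape(1,1,3),np.zeros(3),np.zeros(3),np.array(i["intrinsics"]),np.array(i["dist_coeffs"]))[0][0,0]
E
python3 - <<'E'
from h import *
for n in("scene","side"):
    shot(n,n+"0.png");print(n,campose(n)[1])
    for k in("drawer_handle","pin_grip","gauge_grip","carrier_hole","carrier","jig_hole","cup_a_center","syringe_stand","spare_boards"):
        for r in tip_of(n,k)[:3]: 
            print(k,np.array(r["at"]),round(r["score"],2),proj(n,r["at"]))
print(env.sense())
E
```

```text
pics
scene [1.2519 0.3649 1.3125]
drawer_handle [0.5537 0.1839 0.0968] 0.77 [363.224  236.8157]
pin_grip [ 0.4453 -0.2258  0.0408] 0.42 [269.4235 177.8372]
gauge_grip [ 0.5079 -0.5328 -0.0012] 0.52 [192.5576 167.9495]
carrier_hole [ 0.2822 -0.1742  0.0028] 0.78 [303.0583 158.6427]
carrier_hole [0.287  0.2707 0.0082] 0.68 [411.9178 200.8913]
carrier_hole [ 0.4421 -0.2257  0.0491] 0.66 [269.6933 175.8115]
carrier [ 0.6314 -0.2538  0.0434] 0.96 [235.1126 213.0506]
carrier [0.3136 0.0836 0.0005] 0.67 [361.3031 188.8498]
carrier [ 0.1839 -0.3403 -0.0018] 0.65 [278.0691 129.0007]
jig_hole [ 0.4463 -0.2224  0.0417] 0.69 [270.0791 178.2112]
cup_a_center [ 0.7825 -0.0727  0.0394] 0.67 [258.3344 271.0317]
syringe_stand [ 0.6559  0.5076 -0.0023] 0.57 [443.4598 318.4305]
spare_boards [ 0.5076 -0.5348 -0.0015] 0.7 [192.1951 167.764 ]
side [0.1068 1.3916 0.932 ]
drawer_handle [0.5535 0.1851 0.0999] 0.64 [284.122  234.3472]
gauge_grip [ 0.4405 -0.2184  0.0442] 0.5 [348.7318 193.3023]
carrier_hole [ 0.4446 -0.2292  0.0491] 0.87 [348.2938 190.6701]
carrier_hole [ 0.2909 -0.1772  0.0049] 0.76 [386.858
[... 344 characters left out ...]
2] 0.88 [207.8568 326.7666]
spare_boards [ 0.5052 -0.5283 -0.0026] 0.92 [349.156  167.7968]
{'t': 1.0, 'joint_positions': array([ 1.133 ,  0.4675, -0.0116,  1.6027,  0.006 ,  1.0714, -0.0563]), 'joint_velocities': array([-0.0006,  0.0029,  0.0014,  0.0001, -0.0009,  0.0014,  0.0002]), 'tau': array([  0.0007, -52.0427,  -0.0119, -24.4059,  -0.0566,   0.0114,
         0.    ]), 'ee_pos': array([ 0.25  , -0.6   ,  0.2146]), 'tcp_rot': array([[ 0.9231,  0.3846, -0.    ],
       [ 0.3846, -0.9231, -0.    ],
       [-0.    , -0.    , -1.    ]]), 'wrist_force': array([-0.2636,  0.6144,  0.8897]), 'moment': array([ 0.0398, -0.044 ,  0.0571]), 'grasp_force': 0.0, 'gripper_width': 0.09193806434086091}
```

View pics/scene0.png

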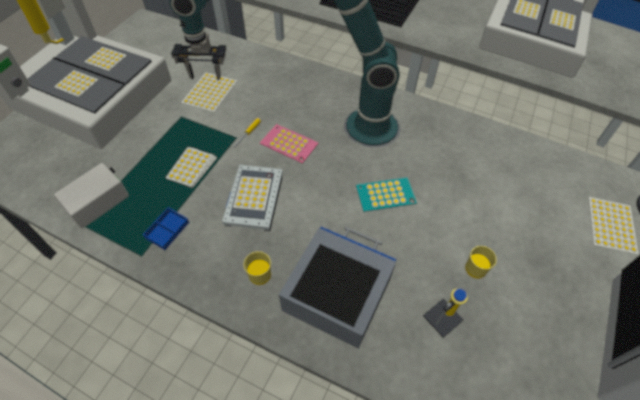

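View pics/side0.png

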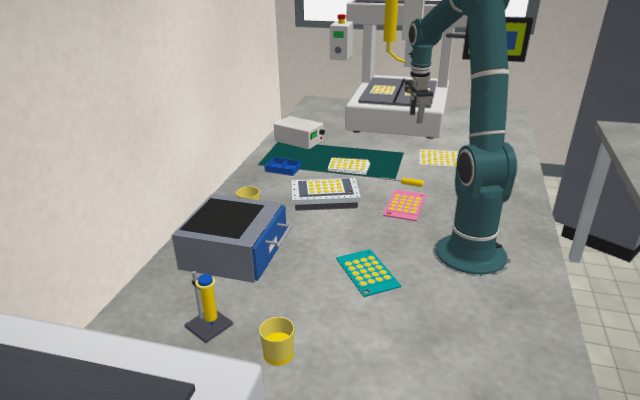

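The scene camera shows the real carrier on its jig at about (253,195). The pink (290,142) and turquoise (387,194) ones are look-alikes. The cabinet is at (338,285) with its handle at (363,237), facing the robot. Next I'll get the cabinet's yaw.

```bash
python3 - <<'E'
from h import *
s,im,d=shot("scene"); i,e,R=campose("scene")
# cabinet top: depth -> world points at z~0.13
v,u=np.mgrid[150:400,240:440]
P=cv2.undistortPoints(np.stack([u.ravel(),v.ravel()],1).astype(float)[:,None],np.array(i["intrinsics"]),np.array(i["dist_coeffs"]))[:,0]
Z=d[150:400,240:440].ravel()
W=e+(np.c_[P[:,0],-P[:,1],-np.ones(len(P))]*Z[:,None])@R.T
m=(Z>0)&(abs(W[:,2]-.13)<.012)
mk=np.zeros(250*200,np.uint8);mk[m]=1
n,l,st,c=cv2.connectedComponentsWithStats(mk.reshape(250,200))
k=1+np.argmax(st[1:,4]);Q=W[(l.ravel()==k)]
(cx,cy),(w,h),a=cv2.minAreaRect(Q[:,:2].astype(np.float32)*1000)
print(Q[:,2].mean(),cx,cy,w,h,a)
print(cv2.boxPoints(((cx,cy),(w,h),a)))
for q in [(345,231),(381,244)]: print(onz("scene",q,.099))
g=cv2.resize(im[210:270,320:410],None,fx=8,fy=8,interpolation=cv2.INTER_CUBIC);cv2.imwrite("pics/h1.png",g[:,:,::-1])
E
```

```text
0.13208606224932154 725.4635009765625 177.7227325439453 262.6649475097656 266.2201843261719 89.17497253417969
[[590.4761  48.3205]
 [856.6688  44.4872]
 [860.4509 307.1249]
 [594.2582 310.9583]]
[0.561  0.1236 0.099 ]
[0.5542 0.2446 0.099 ]
```

View pics/h1.png

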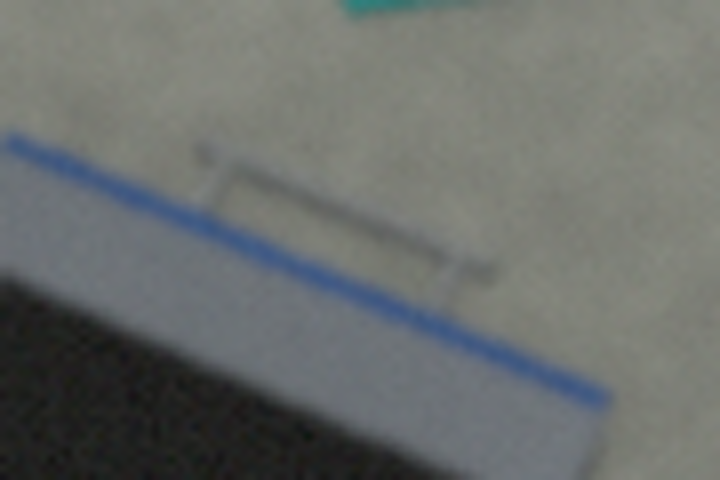

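The crop shows the bar from (345.2,229) to (381.2,244) and the blue front edge from (320.6,227) to (396,260). Next come close wrist views of the carrier hole and the handle.

```bash
cat >> h.py <<'E'
def down(th): # tool y axis at angle th in the plane
    y=np.array([np.cos(th),np.sin(th),0]);z=np.array([0,0,-1.]);return np.c_[np.cross(y,z),y,z]
E
python3 - <<'E'
from h import *
a,b=onz("scene",(345.2,229),.099),onz("scene",(381.2,244),.099);print("bar",a,b,np.degrees(np.arctan2(-(b-a)[0],(b-a)[1])))
c,d=onz("scene",(320.6,227.1),.125),onz("scene",(396,260),.125);print("edge",c,d,np.degrees(np.arctan2(-(d-c)[0],(d-c)[1])))
print(viewer.camera_info("wrist")["T_tool_cam"],viewer.camera_info("wrist")["intrinsics"])
T=np.array(viewer.camera_info("wrist")["T_tool_cam"])
def look(P,R,h,f,names):
    off=R@T[:3,3]; p=np.array([P[0]-off[0],P[1]-off[1],h]); env.reach(p,R)
    env.pause(.15)
    s,_,_=shot("wrist",f); print(s["t"],s["ee_pos"],s["joint_positions"])
    for n in names:
        for r in tip_of("wrist",n)[:3]: print(n,np.array(r["at"]),round(r["score"],2),proj("wrist",r["at"],s))
    np.save(f[:-4]+".npy",np.c_[s["ee_pos"],s["tcp_rot"]])
look((.4435,-.227),down(-np.pi/2),.26,"w_car.png",["carrier_hole","jig_hole","carrier"])
look((.553,.184),down(0),.26,"w_han.png",["drawer_handle"])
E
```

```text
bar [0.5539 0.1211 0.099 ] [0.554  0.2452 0.099 ] -0.012672358675672802
edge [0.5968 0.0543 0.125 ] [0.6004 0.3083 0.125 ] -0.8196790703409992
[[-0.0023  0.9647  0.2634  0.0739]
 [ 1.      0.002   0.0012 -0.0014]
 [ 0.0006  0.2634 -0.9647 -0.1697]
 [ 0.      0.      0.      1.    ]] [[349.9853   0.     316.4921]
 [  0.     349.9853 200.7974]
 [  0.       0.       1.    ]]
2.6583 [ 0.3695 -0.2293  0.2598] [ 0.6285  0.0559 -0.1553  2.0388  0.0099  1.0479 -1.1037]
carrier_hole [ 0.4453 -0.2253  0.0521] 0.93 [313.9802 103.1061]
carrier_hole [ 0.2887 -0.1748  0.0096] 0.55 [275.334  230.6806]
jig_hole [ 0.4421 -0.2236  0.0403] 0.55 [312.5045 106.2404]
carrier [ 0.1844 -0.3416 -0.0047] 0.83 [398.3451 296.6755]
carrier [ 0.3085  0.083  -0.0037] 0.83 [ 83.5119 213.1014]
4.4417 [0.5545 0.1085 0.26  ] [ 0.2029  0.3436 -0.5688  1.7361  0.2038  1.1211 -0.4314]
drawer_handle [0.5496 0.1798 0.1025] 0.82 [311.7699 110.3368]
```

View both.

View pics/w_car.png

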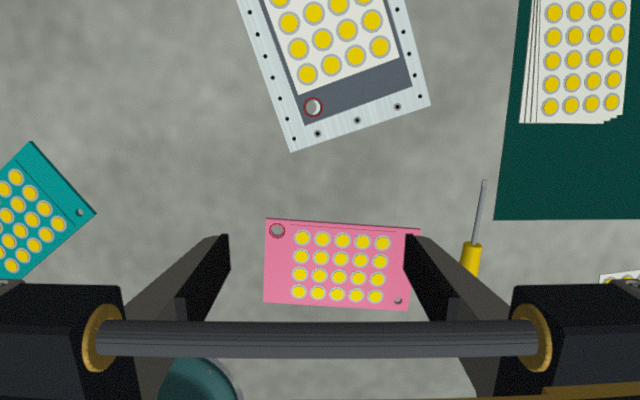

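View pics/w_han.png

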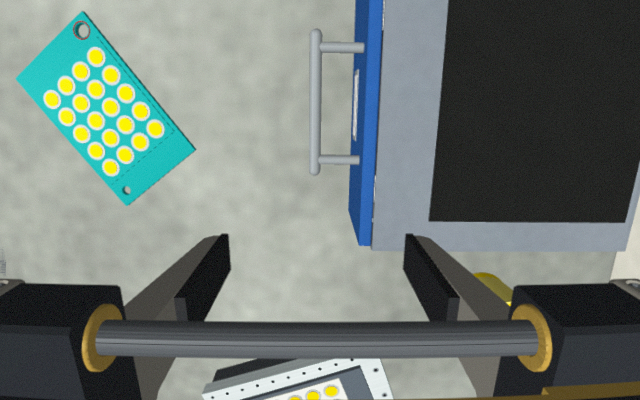

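The carrier picture shows the free hole, red-ringed, at (313,106), with the jig hole showing inside it. In the handle picture the bar runs from (316,33) to (314.5,171) and the blue front is to its right at x≈360–380.

```bash
cat > pull.py <<'E'
from h import *
M=np.load("w_han.npy");s={"ee_pos":M[:,0],"tcp_rot":M[:,1:]}
a=onz("wrist",(316.5,29),.099,s);b=onz("wrist",(314.5,174),.099,s);print(a,b)
e1,e2=onz("wrist",(383.5,0),.125,s),onz("wrist",(372,248),.125,s);print("edge",e1,e2)
mid=(a+b)/2; v=a-b
if v[1]<0: v=-v
th=np.arctan2(-v[0],v[1]);print("mid",mid,"len",np.linalg.norm(v),"yaw deg",np.degrees(th))
E
python3 pull.py
```

```text
[0.5542 0.2494 0.099 ] [0.5517 0.1203 0.099 ]
edge [0.6076 0.266  0.125 ] [0.6054 0.0545 0.125 ]
mid [0.553  0.1848 0.099 ] len 0.129089373547053 yaw deg -1.1395752892275324
```

```bash
cat > pull.py <<'E'
from h import *
th=np.radians(-.85);X=np.array([np.cos(th),np.sin(th),0]);R=down(th)
mid=np.array([.5535,.184,0.])
p=mid+X*(.0135-.046); z=lambda h:p+[0,0,h]
env.movel(z(.26),R,.3); env.movel(z(.14),R,.2)
F0=env.sense()["wrist_force"]
for h in (.12,.10,.085):
    env.movel(z(h),R,.1);F=env.sense()["wrist_force"]-F0;print(h,F)
    if np.linalg.norm(F)>8: env.movel(z(.14),R);raise SystemExit("touch")
q=z(.085);k=0
while k<.145:
    st=.02 if k<.09 else .005
    k+=st;env.movel(q-X*k,R,.08 if st>.01 else .05);s=env.sense();F=s["wrist_force"]-F0
    print(round(k,3),F,s["ee_pos"])
    if abs(F@X)>12: break
    if k>.09: env.pause(.05)
np.save("pull.npy",s["ee_pos"])
env.movel(q-X*(k-.006),R,.05); print(env.sense()["wrist_force"]-F0,env.sense()["t"])
E
python3 pull.py
```

```text
0.12 [-0.7088 -0.2534 -0.3409]
0.1 [-0.9962 -0.8268  0.254 ]
0.085 [-0.138   1.1366  1.0381]
0.02 [-0.669  -0.1376  0.1463] [0.5008 0.1849 0.0854]
0.04 [ 0.128  -0.4485 -0.972 ] [0.4807 0.1851 0.0851]
0.06 [ 0.3662 -0.7493  0.1369] [0.4608 0.1854 0.085 ]
0.08 [-1.0521  0.5001  0.2243] [0.4408 0.1857 0.085 ]
0.1 [ 0.2467  0.0534 -0.6801] [0.4208 0.186  0.085 ]
0.105 [-0.4332  0.4266 -0.0266] [0.4158 0.186  0.085 ]
0.11 [-0.6987  0.5763  0.1621] [0.4105 0.1861 0.085 ]
0.115 [-0.8269 -0.1889 -0.7135] [0.4055 0.1862 0.085 ]
0.12 [-0.1735 -0.7675 -1.3738] [0.4005 0.1862 0.085 ]
0.125 [-0.846  -0.0344  0.0256] [0.3955 0.1863 0.085 ]
0.13 [ 5.9268  0.3919 -4.4062] [0.3928 0.1865 0.0853]
0.135 [ 20.6581  -0.8928 -16.0583] [0.3926 0.1868 0.0858]
[ 5.1    -0.9188 -2.348 ] 11.0833
```

```bash
python3 - <<'E'
from h import *
th=np.radians(-.85);X=np.array([np.cos(th),np.sin(th),0]);Y=np.array([-X[1],X[0],0]);R=down(th)
p=env.sense()["ee_pos"]
env.movel(p+X*.004,R,.05); p=p+X*.004; env.movel(p+[0,0,.15],R,.25)
R2=down(th-np.pi/2);c=np.array([.5305,.1843,0])
env.reach(c-X*.074+[0,0,.24],R2);env.pause(.15)
s,_,_=shot("wrist","w_pin.png")
for n in("pin_grip","gauge_grip","drawer_handle"):
    for r in tip_of("wrist",n)[:3]: print(n,np.array(r["at"]),round(r["score"],2),proj("wrist",r["at"],s))
np.save("w_pin.npy",np.c_[s["ee_pos"],s["tcp_rot"]]);print(s["t"],s["ee_pos"],s["joint_positions"])
E
```

```text
pin_grip [0.5305 0.2214 0.0819] 0.87 [277.1461 105.197 ]
gauge_grip [0.5308 0.1415 0.0896] 0.86 [366.4234 103.3564]
drawer_handle [0.4339 0.1843 0.1003] 0.91 [319.7214 212.3866]
13.5917 [0.4563 0.1854 0.2398] [-0.0502  0.2119 -0.4569  1.9277  0.1086  1.0263 -2.1396]
```

View pics/w_pin.png

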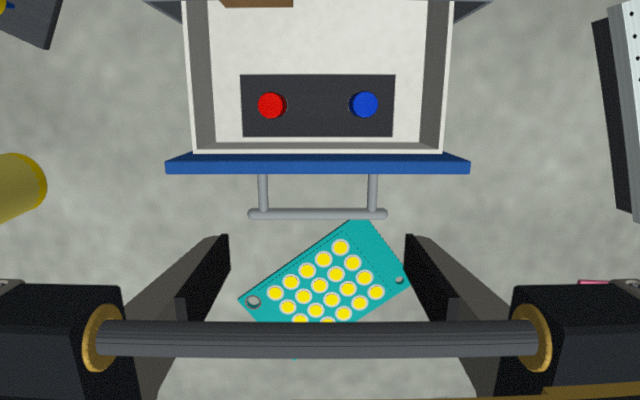

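Drawer fully open. Red pin top is at (271,105), left, and blue at (364,105). I'll grasp the red one.

```bash
python3 - <<'E'
from h import *
th=np.radians(-.85);X=np.array([np.cos(th),np.sin(th),0]);Y=np.array([-X[1],X[0],0]);R2=down(th-np.pi/2)
M=np.load("w_pin.npy");s={"ee_pos":M[:,0],"tcp_rot":M[:,1:]}
r=onz("wrist",(271,105),.107,s);b=onz("wrist",(364.5,105),.107,s);e=np.array([.5535,.184,0])-X*.023+Y*.04
print(r,b,"exp",e)
c=np.array([.5308,(r[1]*.6+e[1]*.4),0]);print(c)
F0=env.sense()["wrist_force"]
env.movel(c+[0,0,.16],R2,.25);env.movel(c+[0,0,.11],R2,.15);env.movel(c+[0,0,.075],R2,.1)
s=env.sense();print(s["wrist_force"]-F0,s["ee_pos"])
effector.grasp(15);s=env.sense();F=s["wrist_force"]-F0;print(F,s["gripper_width"],s["grasp_force"],s["t"])
E
```

```text
[0.5307 0.2238 0.107 ] [0.5294 0.1455 0.107 ] exp [0.5311 0.2243 0.    ]
[0.5308 0.224  0.    ]
[-0.5616 -0.0134 -0.646 ] [0.5309 0.2242 0.0752]
[-0.0987 -0.1841  0.8254] 0.02172870099592905 14.994958341121674 16.45
```

```bash
python3 - <<'E'
from h import *
th=np.radians(-.85);R2=down(th-np.pi/2);R3=down(-np.pi/2)
effector.grasp(55)
p=env.sense()["ee_pos"];env.movel(p+[0,0,.04],R2,.1);s=env.sense();print(s["gripper_width"],s["wrist_force"])
env.movel(p+[0,0,.155],R2,.25)
env.reach(np.array([.4435-.03,-.227,.21]),R3);env.movel(np.array([.4435-.03,-.227,.135]),R3,.2);env.pause(.2)
s,im,_=shot("wrist");print(s["t"],s["ee_pos"],s["gripper_width"],s["wrist_force"])
np.save("w_h.npy",np.c_[s["ee_pos"],s["tcp_rot"]]);cv2.imwrite("pics/w_h_full.png",im[:,:,::-1])
tip=s["ee_pos"]+s["tcp_rot"]@[0,0,.056];print("tip px",proj("wrist",tip,s),"hole px",proj("wrist",(.4435,-.227,.051),s))
im0=cv2.imread("pics/w_car.png")
a=cv2.resize(im0[81:131,288:338],(400,400),interpolation=cv2.INTER_CUBIC)
u,v=proj("wrist",(.4435,-.227,.051),s).astype(int);v=min(v,340)
b=cv2.resize(im[max(v-60,0):v+60,u-60:u+60,::-1],(400,400),interpolation=cv2.INTER_CUBIC);print(u,v)
cv2.imwrite("pics/w_h.png",np.hstack([a,b]))
E
```

```text
0.02114986566856517 [ 0.0782 -0.7666 -1.6349]
20.2583 [ 0.4145 -0.2274  0.1363] 0.02072489113076575 [-0.1337 -0.026  -1.3253]
tip px [318.7284 217.3679] hole px [317.7868 167.8786]
317 167
```

View pics/w_h.png

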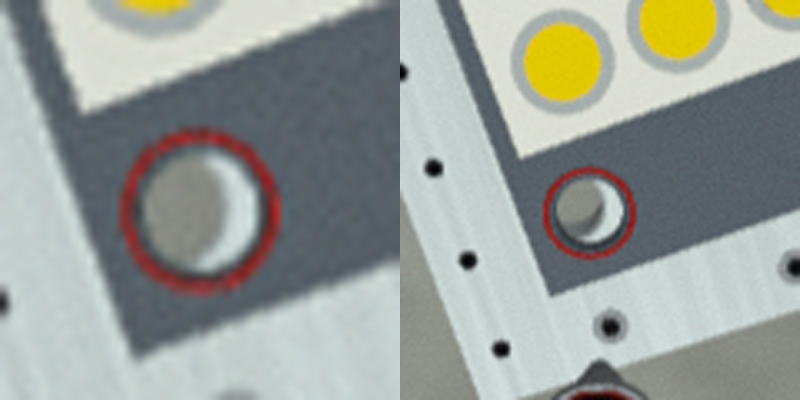

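View pics/w_h_full.png

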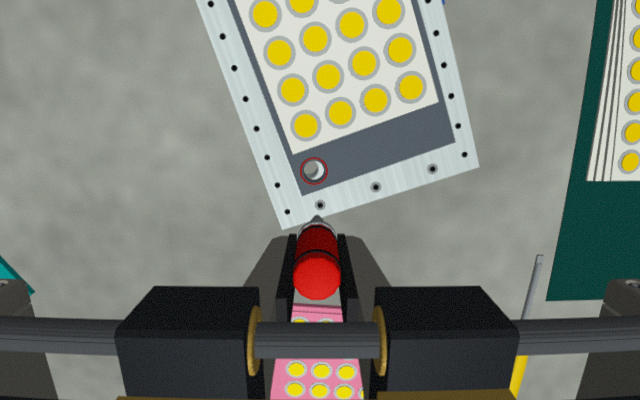

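Ring centre is (314,171) in the near view and (313,107.5) in the far view. The jig hole edge shows the jig hole about 4 mm to the image's left (+y), which fits a rotation about the dowel. The pin nose is at (316.4,215). Next I'll work out a pin-relative target and insert in steps.

```bash
python3 - <<'E'
from h import *
L=lambda f:(lambda M:{"ee_pos":M[:,0],"tcp_rot":M[:,1:]})(np.load(f))
a,b=L("w_car.npy"),L("w_h.npy")
C1=onz("wrist",(313,107.5),.051,a);J1=onz("wrist",(308.9,107.2),.045,a)
C2=onz("wrist",(314,170.9),.051,b);J2=onz("wrist",(307.7,170.9),.045,b)
tz=b["ee_pos"][2]-.056;T=onz("wrist",(316.4,215),tz,b)
print("C",C1,C2,"J",J1,J2);print("tip front edge",T,"ee",b["ee_pos"],"T-ee",T-b["ee_pos"])
# refine: fit jig circle in far picture by crescent
im=cv2.imread("pics/w_car.png").astype(int);g=im.sum(2)/3
for r in range(101,114): print(r,g[r,303:326].astype(int))
E
```

```text
C [ 0.4408 -0.2242  0.051 ] [ 0.4412 -0.2242  0.051 ] J [ 0.4411 -0.2198  0.045 ] [ 0.4402 -0.2194  0.045 ]
tip front edge [ 0.4164 -0.2259  0.0803] ee [ 0.4145 -0.2274  0.1363] T-ee [ 0.0018  0.0015 -0.056 ]
101 [ 97  90  75  73  87  96 120 129 133 137 151 186 201 185 147 100  74  78
  93  97  92  94  96]
102 [ 95  80  78  77  93 119 133 136 132 135 139 157 187 210 201 133  86  71
  84  95  95  99  99]
103 [ 93  81  87  90 124 133 136 132 130 134 133 142 164 201 210 176 110  75
  71  90  93  96  97]
104 [ 80  77  85 102 134 135 136 136 131 131 134 131 152 189 207 204 165  89
  73  77  97  95  96]
105 [ 73  70  85 123 133 138 138 135 134 133 134 131 145 183 205 212 202  95
  68  81  93  94  97]
106 [ 76  67  80 133 134 135 135 136 135 133 134 133 141 170 208 210 204 100
  63  86  97  97  97]
107 [ 75  68  75 133 135 133 137 135 131 136 133 134 138 173 207 210 202 108
  61  81  99  92  94]
108 [ 77  73  81 128 139 134 133 135 134 134 130 135 140 184 209 213 206 104
  58  81  98  95  93]
109 [ 76  74  85 109 132 134 136 136 130 134 133 130 143 191 211 213 195  89
  63  79  97  94  97]
110 [ 84  76  81  98 132 137 135 132 137 136 129 135 157 203 209 209 158  78
  66  81  92  98  99]
111 [ 98  79  74  81 122 132 135 131 133 132 132 145 186 205 209 184 106  69
  78  89  94  97  95]
112 [ 96  81  79  80  95 124 133 129 132 129 152 175 203 206 183 123  70  69
  81  95  97  94  98]
113 [ 95  90  79  74  71  94 113 119 134 142 179 197 184 169 126  71  64  80
  91  94  98  94  92]
```

```bash
cat > ins.py <<'E'
from h import *
R=down(-np.pi/2)
C=np.array([.4414,-.2257,0]);J=np.array([.4411,-.2212,0])
m=(C+J)/2
def at(xy,tip,rate=.06):
    env.movel(np.array([xy[0],xy[1],tip+.056]),R,rate);env.pause(.08);s=env.sense();return s,s["wrist_force"]-F0
env.movel(np.array([m[0],m[1],.135]),R,.1);env.pause(.15);F0=env.sense()["wrist_force"]
s,F=at(m,.056);print(s["ee_pos"],F)
for tip,w in((.050,0),(.046,0),(.042,.3),(.038,.6),(.034,1),(.030,1)):
    s,F=at(m+w*(J-m),tip,.03);print(tip,s["ee_pos"]-[0,0,.056],F,s["t"])
    if abs(F[2])>15: print("stop");break
E
python3 ins.py
```

```text
[ 0.4414 -0.2235  0.1121] [ 1.3716 -0.2536 -0.3484]
0.05 [ 0.4412 -0.2235  0.05  ] [-0.3258  0.4573 -0.8419] 21.9417
0.046 [ 0.4412 -0.2234  0.0459] [ 0.9482  0.525  -0.4243] 22.3083
0.042 [ 0.4412 -0.2227  0.0419] [1.3425 1.2058 0.3845] 22.675
0.038 [ 0.4411 -0.2221  0.0379] [ 1.6688  0.9121 -0.6745] 23.0417
0.034 [ 0.4413 -0.2214  0.034 ] [ 1.8863 -1.2446 -1.885 ] 23.4083
0.03 [ 0.4412 -0.2209  0.0299] [ 2.0943 -2.6782 -0.5594] 23.775
```

The nose is through both holes and forces are low. Continuing with force-guided steps.

```bash
cat > ins2.py <<'E'
from h import *
R=down(-np.pi/2);F0=np.array([-.1,-.1,-1.3])
p=env.sense()["ee_pos"].copy();xy=p[:2].copy();tip=p[2]-.056
while tip>.009:
    tip-=.003
    env.movel(np.array([xy[0],xy[1],tip+.056]),R,.03);env.pause(.08);s=env.sense();F=s["wrist_force"]-F0
    print(round(tip,4),s["ee_pos"]-[0,0,.056],F,round(s["t"],1))
    if F[2]>22: break
    xy+=np.clip(.00015*F[:2],-.0008,.0008)
E
python3 ins2.py
```

```text
0.0269 [ 0.441  -0.2206  0.0266] [ 1.9471 -0.8967 -1.0293] 24.1
0.0239 [ 0.4411 -0.2208  0.0236] [-0.5552 -1.0334 -1.0575] 24.4
0.0209 [ 0.4413 -0.2209  0.0207] [ 0.5146 -0.1291 -0.9058] 24.8
0.0179 [ 0.4415 -0.2211  0.0177] [ 1.1708  0.636  -2.3538] 25.1
0.0149 [ 0.4416 -0.2211  0.0147] [ 1.6357  0.3667 -1.2192] 25.4
0.0119 [ 0.442  -0.2212  0.0128] [-1.3643  0.9351 12.7639] 25.8
0.0089 [ 0.4423 -0.2214  0.0125] [-8.1595  4.4793 37.2801] 26.1
```

```bash
python3 - <<'E'
from h import *
R=down(-np.pi/2)
env.movel(np.array([.4416,-.2212,.068]),R,.03);env.pause(.15);print(env.sense()["wrist_force"])
effector.release();env.pause(.1)
p=env.sense()["ee_pos"].copy();env.movel(p+[0,0,.1],R,.12)
p=env.sense()["ee_pos"];env.movel(p+[-.06,0,.03],R,.2);env.pause(.2)
s,im,d=shot("wrist","w_end.png");shot("scene","scene_end.png")
for n in("pin_grip","carrier_hole"):
    for r in tip_of("wrist",n)[:2]:print(n,np.array(r["at"]),r["score"])
g=cv2.imread("pics/scene_end.png")[110:330,170:500];
cv2.imwrite("pics/end.png",np.vstack([cv2.imread("pics/w_end.png")[:260],cv2.resize(g,(480,320))[:, :]if 0 else cv2.copyMakeBorder(cv2.resize(g,(480,320)),0,0,80,80,cv2.BORDER_CONSTANT)]))
print(s["t"])
E
```

```text
[-1.6805  2.1293 11.9584]
pin_grip [ 0.441  -0.2211  0.0749] 0.78
carrier_hole [ 0.2886 -0.1749  0.01  ] 0.79
carrier_hole [ 0.4452 -0.2212  0.0507] 0.77
29.4083
```

View pics/end.png

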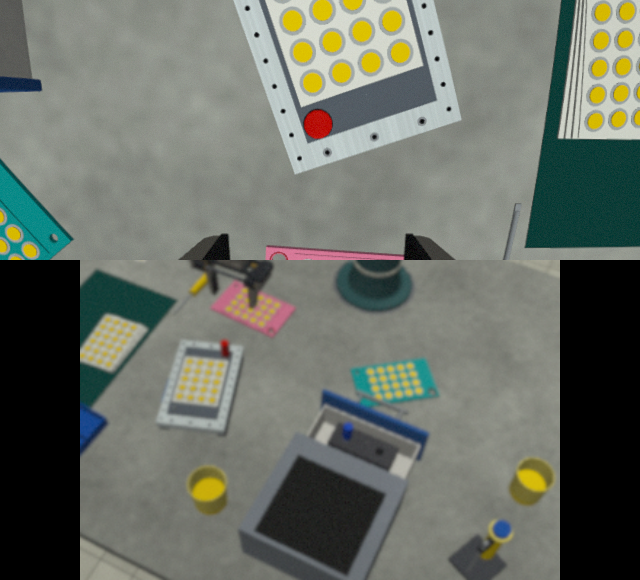

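The red pin stands upright at (318,124), home in the carrier, which is now parallel to the jig. The drawer is open, the blue pin is still in its holder, and the bystanders haven't moved.

```bash
python3 -c "
from h import *
print(workorder.finish_job())"
```

```text
the job is handed in; nothing more can be done
None
```

The job is done and handed in: the drawer is fully open, the red taper pin is home with its collar on the carrier, the carrier is in line with the jig, and the gripper is clear.

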